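# Click the bench hook into its spring holder and hang the screw tub on it

### The job

The steel hook bracket is only standing loosely on top of its spring-catch holder. Press straight down on its round cap until it clicks fully home in the holder, and stop pushing as soon as it has clicked so that nothing is strained. Then hang the screw tub by its handle on the bracket's two prongs, let go of it so that it hangs freely, and leave the other things on the bench where they are.

Things in the scene. Friction and masses are not known exactly. Their poses are not given: they have to be found in the camera images.
- holder: Holder screwed to the bench: dark steel plate 124 (x) by 170 (y) mm, 4 mm thick; origin at the centre of its underside, z up. Black blocks 28 mm high at y = +-66 mm carry sprung steel catches with round noses along x; upright end stops 34 mm high at x = +-55 mm keep the bracket in place along x. Place and yaw vary.
- bracket: Loose steel hook bracket, 0.4 to 0.6 kg: foot 100 (x) by 76 (y) by 12 mm, a 24 mm square post on its middle with a round press cap on top, two hook prongs near the top pointing along its -x. Origin: centre of the foot's underside, z up, axes parallel to the holder's. At the start the origin is 20 mm above the bench (foot standing on the catches); clicked home it is 4 mm above the bench.
- bracket_cap (a point): Centre of the top face of the press cap, a 44 mm disc, 225 mm above the bracket's origin. Pushed down here the bracket resists with 8 to 20 N over the first few mm; after about 9 mm the catches snap over the foot's edges and pull it down the rest of its 16 mm travel. More than 40 N from the robot is too rough.
- bracket_pocket (a point): Where the middle of the tub's bar lies when hung: midway between the prongs' pockets, at x = -83, z = 204 mm in the bracket's frame; axes as the bracket's, the hung bar lies along y. Prongs: round, 8 mm thick, at y = +-30 mm (52 mm free between); undersides lowest at z = 188, upturned ends at x = -108 (foremost -112) reach z = 227 mm. Nothing stands in front of the prongs.
- tub_bar (a point): Middle of the straight top bar of the stiff handle of the open metal tub (72 x 124 mm, 60 mm high, screws in it, 0.2 to 0.4 kg). The bar is round, 10 mm thick, along the tub's y (its long side), 106 mm free between the uprights, its centre 145 mm above the tub's underside, with 80 mm free between bar and tub rim. The tub is the same either way round.
- glue: White glue bottle, 56 mm diameter, 130 mm high, standing between the holder and the tub; origin at the centre of its underside. A bystander: leave it.
- screwdriver: Screwdriver 200 mm long lying across the front of the bench near the robot; a bystander.
- screwbox: Cardboard box 90 x 130 x 60 mm at the back; a bystander.
- offcut: Wooden block 70 x 200 x 45 mm at the back; a bystander.
- measure: Black tape measure 70 x 40 x 66 mm at the front left; a bystander.
- hammer: Hammer 280 mm long lying at the left; a bystander.
- tape: Roll of tape, 100 mm diameter, 40 mm high, lying at the right; a bystander.
Not all that is in view belongs to the job. Of the things that look like the part that bears tub_bar, the largest one is meant.

How it is judged:
By the outcome, as a careful person would: the job done as asked, in the order asked, and still so for the second after the job is handed in, with the robot touching nothing.
It also fails if it takes over 70 s, if anything falls off the work surface, if the arm or the gripper's body presses on something with over 40 N, if the wrist force passes 120 N, or if a joint passes its speed limit or range.

### The arm

A 7-joint arm with a two-finger parallel gripper is mounted at the origin on the work surface. World frame = base frame: x ahead of the robot, y to its left, z up, the work surface at z = 0. Lengths are in m, angles in rad, forces in N, time in s.
With the tool pointing down it reaches from about 0.425 to 0.925 m from the base axis. Payload 6.8 kg.
Tool frame: the origin (TCP) lies on the front face of the gripper's body, between the roots of the fingers; the fingertips stand manip.tcp_to_tips ahead of it and the grasp point (between the pads) lies 61 mm ahead of it (manip.tcp_to_tips is the distance from the TCP to the fingertips, in m); y points along the fingers, x is the direction in which the jaws open and shut, and the axes are right-handed (so a half turn about y gives the same grasp; the last joint's range is limited). The gripper opens to 88 mm and grips with 3 to 60 N. Pads are 20 mm wide; open, the fingers measure 115 mm over their backs; the gripper's body (75 mm by 178 mm) begins 61 mm behind the grasp point.
Start: joints at [-1.446, 0.477, 0.022, 1.555, -0.011, 1.109, -0.083], TCP at [0.156, 0.657, 0.303] pointing down, gripper open.
Joint ranges: [-2.96, 2.96], [-0.34, 2.1], [-1.41, 1.46], [0.24, 2.44], [-1.37, 4.51], [0.17, 1.92], [-2.96, 2.96]. Speed limits (rad/s): [2.39, 2.39, 3.14, 3.14, 3.14, 3.14, 3.14].

### API

Orientations are given as a rotation vector (axis times angle).
In Python, from bench import sensors, eyes, order, manip gives the robot as it stands.
- The arm moves only by the tool send_rows, never from a script. Its argument "moves" is a list of rows, each an object with "delta_pos": the shift along the tool's x, y, z in cm, a list of three; "turn": the turn, a rotation vector about the tool's x, y, z in degrees, a list of three; "gripper": the finger opening in cm, from 0 to 8.78. In form: [{"delta_pos": [x, y, z], "turn": [rx, ry, rz], "gripper": gripper}, ...]. A call has exactly 5 rows; each row is the pose to reach, as a shift and turn from the pose measured when the call began, along the tool's axes at that moment; what a row does not reach only later rows make up. A row lasts 1/8 s, in which the tool goes at most 62.5 mm and 10.7 degrees, less where a joint would pass 70% of its speed; a pose out of reach is approached as far as the arm can. A call with a gripper value outside its range is refused whole. The fingers move at their own pace and stop on an object; "grip_force" is the grip in N (left out, the last holds). Time passes only in rows, so rows that repeat a pose let the fingers close, or fill a call up. It gives the time, the measured TCP pose, the force and the opening at its end, in the units of the state.
- sensors.state(): the state, without advancing time (a new reading comes with each control period).
- eyes.camera(name): name is "side" or "top" or "wrist"; returns the picture (400x640x3 uint8, red, green, blue); there is no depth.
- eyes.camera_params(name): a dict with "intrinsics" (3x3 intrinsics, pixels), "R" (3x3) and "t" (3): a world point X has camera coordinates R X + t. Camera axes: x right, y down, z forward; pixel columns grow to the right and rows downward; lengths in m; the calibration is good to about 2 mm. The wrist camera is an equidistant fisheye: a pixel r from the principal point sees the ray r / f radians off the axis. A picture is of the moment at which its call begins: read the wrist's pose just before it. camera_params takes no time and is no camera call; for the wrist camera it gives the pose at the moment of the call.
- order.sign_off(): hands the job in, once; it reports no verdict.
The state is a dict: "clock": time; "joints": joint angles; "joint_velocities": joint speeds; "effort": joint torques, N m; "tool_pos": TCP position; "eef_rot": TCP orientation; "wrist_force": force on the tool from outside, world axes, zero at the start; "torque": the same for the moment, N m; "grip_width": finger opening in m.
Only numpy, scipy, OpenCV 4.12 (cv2) and the standard library are available. Lean on these libraries where they do the work, as an engineer would, in place of code of your own. Each camera call takes 0.05 s, during which the arm holds its last target. There are 200 camera calls.

## Working session

There is one attempt and no reset: what is moved stays moved. The work goes in short steps, Python scripts to look and compute and a tool call to move; the robot and the scene stay as the last step left them, time stands still between calls to the robot, and variables do not carry over. Pictures are saved under pics/ and viewed, about 8 in all and at most 12, crops included, and the job is handed in when it is done.

Besides the shell and the picture viewer there is one more tool, called by a JSON object that holds its "name" and its "arguments", one argument or row to a line. send_rows: Moves the arm, as the interface text tells. Its arguments: {"type":"object","properties":{"moves":{"type":"array"},"grip_force":{"type":"number"}},"required":["moves"]}

```bash
mkdir -p pics; python3 - <<'E'
from bench import sensors, eyes, order, manip
import cv2, numpy as np
print(sensors.state(), manip.tcp_to_tips)
for n in("side","top"):
    cv2.imwrite(f"pics/{n}0.png",eyes.camera(n)[:,:,::-1]); p=eyes.camera_params(n); print(n,p)
E
```

```text
{'clock': 0.0, 'joints': array([-1.44612718,  0.47778015,  0.02234938,  1.5564471 , -0.01145766,
        1.10929782, -0.08309843]), 'joint_velocities': array([ 0.00048229,  0.0015134 , -0.00079728,  0.00072134, -0.00096561,
        0.00012658,  0.00212769]), 'effort': array([-1.29597986e-03, -5.82859147e+01,  1.53408822e+00, -2.72604346e+01,
       -5.43454697e-02,  1.71598338e-02,  1.61047315e-04]), 'tool_pos': array([0.15561811, 0.65634452, 0.30169702]), 'eef_rot': array([-1.31162864, -1.03516245,  1.0373338 ]), 'wrist_force': array([-0.16323532, -0.54044924,  0.45057838]), 'torque': array([ 0.01593298,  0.02295634, -0.0089954 ]), 'grip_width': 0.08782925464158474} 0.08
side {'intrinsics': array([[490.491149  ,   0.        , 322.04572348],
       [  0.        , 490.491149  , 201.54565564],
       [  0.        ,   0.        ,   1.        ]]), 'R': array([[ 0.93471637, -0.35496697,  0.01742866],
       [-0.27008393, -0.74136281, -0.61435809],
       [ 0.23099779,  0.56954336, -0.78883483]]), 't': array([-0.54295146,  0.24147881,  1.36337683])}
top {'intrinsics': array([[474.00677671,   0.        , 327.35829478],
       [  0.        , 474.00677671, 193.14533706],
       [  0.        ,   0.        ,   1.        ]]), 'R': array([[ 0.00822503, -0.99994849,  0.0059469 ],
       [-0.99553521, -0.00874768, -0.09398465],
       [ 0.09403183, -0.00514732, -0.99555588]]), 't': array([-0.02091458,  0.59481402,  1.63961819])}
```

View pics/side0.png

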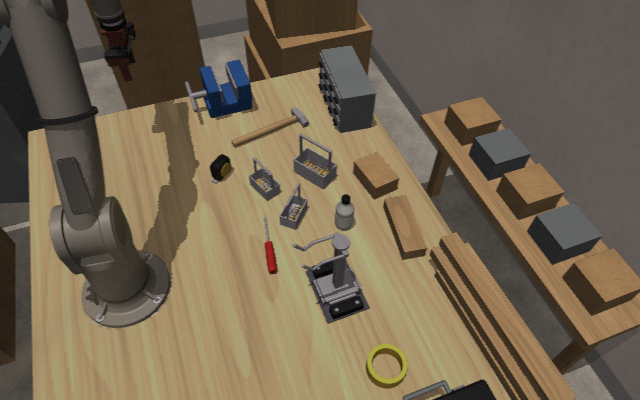

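View pics/top0.png

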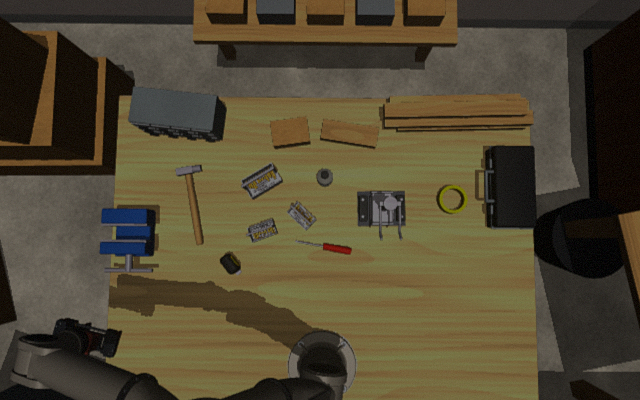

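The side view shows three tubs, the largest at about (315,168), the bracket cap at (341,242) and the glue at (345,212). In the top view the largest tub is at (263,181), the cap at (391,202) and the glue at (324,177).

```bash
python3 - <<'E'
import cv2
t=cv2.imread("pics/top0.png")[150:250,230:420]; cv2.imwrite("pics/topc.png",cv2.resize(t,None,fx=4,fy=4,interpolation=cv2.INTER_CUBIC))
s=cv2.imread("pics/side0.png")[125:325,240:380]
cv2.imwrite("pics/sidec.png",cv2.resize(s[:75],None,fx=4,fy=4,interpolation=cv2.INTER_CUBIC))
a=cv2.resize(s[0:80,40:120],None,fx=5,fy=5,interpolation=cv2.INTER_CUBIC)
b=cv2.resize(s[100:200,40:140],None,fx=4,fy=4,interpolation=cv2.INTER_CUBIC)
cv2.imwrite("pics/sidec.png",cv2.hconcat([a,b]))
E
```

```text
(no output)
```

View pics/topc.png

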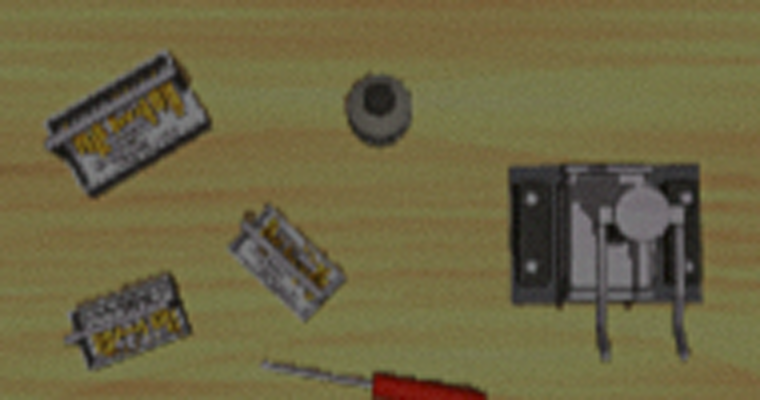

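View pics/sidec.png

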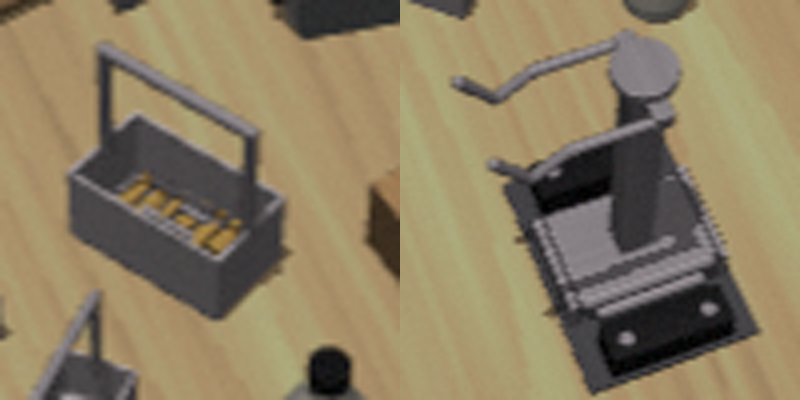

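The top crop shows the cap at (642,213), the plate corners at (510,166), (699,165), (702,303) and (511,305), and the tub's bar from (48,146) to (183,68). The side crop shows the bar from (103,47) to (256,132), and the cap at (645,68).

```bash
cat > h.py <<'E'
import numpy as np, cv2
from bench import sensors, eyes, order, manip
from scipy.spatial.transform import Rotation as Ro
def P(n):
    p=eyes.camera_params(n); return p['intrinsics'],np.array(p['R']),np.array(p['t'])
def onz(n,u,v,z):
    K,R,t=P(n); d=R.T@np.linalg.solve(K,[u,v,1]); c=-R.T@t; return c+d*(z-c[2])/d[2]
def tri(a,b):
    M=[K@np.c_[R,t] for K,R,t in (P('top'),P('side'))]
    X=cv2.triangulatePoints(M[0],M[1],np.array(a,float),np.array(b,float))[:,0]; return X[:3]/X[3]
T=lambda u,v:((u+.5)/4-.5+230,(v+.5)/4-.5+150)
SA=lambda u,v:((u+.5)/5-.5+280,(v+.5)/5-.5+125)
SB=lambda u,v:((u-400+.5)/4-.5+280,(v+.5)/4-.5+225)
def st():
    s=sensors.state(); print(s['clock'],s['tool_pos'].round(4),s['wrist_force'].round(1),round(s['grip_width'],4)); print(Ro.from_rotvec(s['eef_rot']).as_matrix().round(3)); return s
def plan(pos,R):  # world target -> delta cm, turn deg in tool frame
    s=sensors.state(); R0=Ro.from_rotvec(s['eef_rot'])
    print('delta',(R0.inv().apply(np.array(pos)-s['tool_pos'])*100).round(2),'turn',np.degrees((R0.inv()*Ro.from_matrix(R)).as_rotvec()).round(2))
E
python3 - <<'E'
from h import *
np.set_printoptions(precision=4,suppress=True)
print('cap tri',tri(T(642,213),SB(645,68)),onz('top',*T(642,213),.245),onz('side',*SB(645,68),.245))
for a,b in(((48,146),(103,47)),((183,68),(256,132))): print('bar',tri(T(*a),SA(*b)),onz('top',*T(*a),.145),onz('side',*SA(*b),.15))
for c in((510,166),(699,165),(702,303),(511,305)): print('plate',onz('top',*T(*c),.004))
for c in((604,357),(684,356)): print('tip',onz('top',*T(*c),.247))
print('glue',onz('top',*T(379,97),.13))
st()
E
```

```text
cap tri [ 0.5462 -0.2066  0.2456] [ 0.5463 -0.2067  0.245 ] [ 0.5464 -0.2063  0.245 ]
bar [0.6045 0.2639 0.1524] [0.6045 0.2654 0.145 ] [0.6059 0.2661 0.15  ]
bar [0.6662 0.1549 0.1615] [0.6699 0.1563 0.145 ] [0.6693 0.1652 0.15  ]
plate [ 0.6054 -0.1222  0.004 ]
plate [ 0.6078 -0.2912  0.004 ]
plate [ 0.4847 -0.293   0.004 ]
plate [ 0.4816 -0.1234  0.004 ]
tip [ 0.4366 -0.1772  0.247 ]
tip [ 0.4378 -0.2378  0.247 ]
glue [ 0.6494 -0.0049  0.13  ]
0.1 [0.1556 0.6564 0.3018] [-0.1  0.2 -0.5] 0.0878
[[ 0.231 -0.    -0.973]
 [ 0.973 -0.002  0.231]
 [-0.002 -1.    -0.   ]]
```

```bash
cat >> h.py <<'E'
def Rh(deg):  # tool down, x heading deg
    a=np.radians(deg); x=np.array([np.cos(a),np.sin(a),0]); y=np.array([0,0,-1.]); return np.c_[x,y,np.cross(x,y)]
E
python3 -c "
from h import *
plan([.637,.214,.40],Rh(31.5))"
```

```text
delta [-31.96  -9.76 -57.04] turn [ 4.000e-02  4.516e+01 -8.000e-02]
```

{"name": "send_rows", "arguments": {
  "moves": [
    {"delta_pos":[-2,-5,-3.5],"turn":[0,9,0],"gripper":8.7},
    {"delta_pos":[-5,-7,-9],"turn":[0,18,0],"gripper":8.7},
    {"delta_pos":[-8,-9,-14.3],"turn":[0,27,0],"gripper":8.7},
    {"delta_pos":[-11,-9.8,-19.7],"turn":[0,36,0],"gripper":8.7},
    {"delta_pos":[-14,-9.8,-25],"turn":[0,45,0],"gripper":8.7}
  ]
}}

```text
clock: 0.72
tool_pos: [0.365, 0.4639, 0.4007]
eef_rot: [-1.528, -0.429, 0.429]
wrist_force: [0.7, -0.4, -1.0]
grip_width: 0.087
```

```bash
python3 -c "
from h import *
st();plan([.637,.214,.40],Rh(31.5))"
```

```text
0.725 [0.365  0.4639 0.4007] [ 0.7 -0.4 -1. ] 0.087
[[ 0.854  0.    -0.521]
 [ 0.521 -0.     0.854]
 [ 0.    -1.    -0.   ]]
delta [ 10.2    0.09 -35.5 ] turn [ 0.03 -0.12  0.  ]
```

{"name": "send_rows", "arguments": {
  "moves": [
    {"delta_pos":[1.7,0,-5.9],"turn":[0,0,0],"gripper":8.7},
    {"delta_pos":[3.4,0,-11.8],"turn":[0,0,0],"gripper":8.7},
    {"delta_pos":[5.1,0,-17.7],"turn":[0,0,0],"gripper":8.7},
    {"delta_pos":[6.8,0,-23.6],"turn":[0,0,0],"gripper":8.7},
    {"delta_pos":[8.5,0,-29.5],"turn":[0,0,0],"gripper":8.7}
  ]
}}

```text
clock: 1.35
tool_pos: [0.5922, 0.2549, 0.4006]
eef_rot: [-1.528, -0.429, 0.43]
wrist_force: [-0.1, 1.2, 0.0]
grip_width: 0.0872
```

{"name": "send_rows", "arguments": {
  "moves": [
    {"delta_pos":[1.7,0,-6],"turn":[0,0,0],"gripper":8.7},
    {"delta_pos":[1.7,0,-6],"turn":[0,0,0],"gripper":8.7},
    {"delta_pos":[1.7,0,-6],"turn":[0,0,0],"gripper":8.7},
    {"delta_pos":[1.7,0,-6],"turn":[0,0,0],"gripper":8.7},
    {"delta_pos":[1.7,0,-6],"turn":[0,0,0],"gripper":8.7}
  ]
}}

```text
clock: 1.98
tool_pos: [0.6372, 0.2142, 0.4007]
eef_rot: [-1.527, -0.431, 0.432]
wrist_force: [0.2, -0.2, -0.1]
grip_width: 0.0871
```

```bash
python3 - <<'E'
from h import *
st()
p=eyes.camera_params('wrist'); print(p)
import pickle; pickle.dump(p,open('w1.pkl','wb'))
cv2.imwrite('pics/w1.png',eyes.camera('wrist')[:,:,::-1])
plan([.546,-.2065,.36],Rh(.9))
E
```

```text
1.975 [0.6372 0.2142 0.4007] [ 0.2 -0.2 -0.1] 0.0871
[[ 0.852 -0.    -0.523]
 [ 0.523  0.     0.852]
 [-0.    -1.     0.   ]]
{'intrinsics': array([[309.70691629,   0.        , 319.97536853],
       [  0.        , 309.70691629, 198.97148665],
       [  0.        ,   0.        ,   1.        ]]), 'R': array([[ 8.52301860e-01,  5.23049728e-01,  7.21484951e-04],
       [ 5.04530226e-01, -8.22486844e-01,  2.62611199e-01],
       [ 1.37952128e-01, -2.23460003e-01, -9.64901465e-01]]), 't': array([-0.65444602, -0.20276075,  0.44443725])}
delta [-29.77   4.07 -31.06] turn [-1.000e-02  3.063e+01 -2.000e-02]
```

View pics/w1.png

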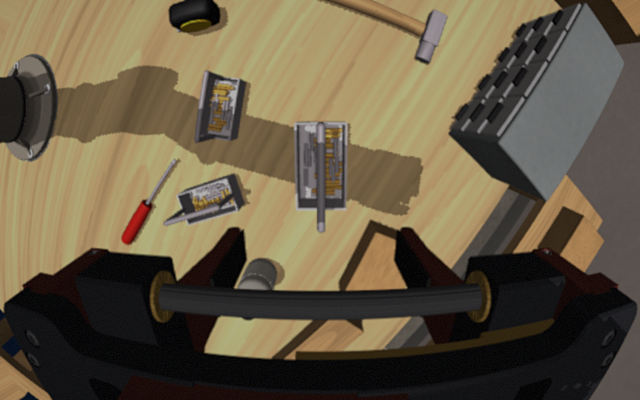

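The wrist view shows the largest tub just ahead. Its bar runs from about (320.5,123) to (320.5,231), so it is parallel to the finger pads.

```bash
cat >> h.py <<'E'
def fish(p,u,v,z):
    K=p['intrinsics']; dx,dy=u-K[0,2],v-K[1,2]; r=np.hypot(dx,dy); th=r/K[0,0]
    d=np.array([dx/r*np.sin(th),dy/r*np.sin(th),np.cos(th)]); d=p['R'].T@d; c=-p['R'].T@p['t']; return c+d*(z-c[2])/d[2]
E
python3 - <<'E'
from h import *
import pickle; p=pickle.load(open('w1.pkl','rb'))
a=fish(p,320.5,123,.145);b=fish(p,320.5,231,.145); d=b-a
print(a,b,(a+b)/2,np.linalg.norm(d),np.degrees(np.arctan2(d[1],d[0])))
E
```

```text
[0.60307049 0.26939985 0.145     ] [0.66780964 0.16399593 0.145     ] [0.63544006 0.21669789 0.145     ] 0.12369778887995096 -58.44172840037011
```

{"name": "send_rows", "arguments": {
  "moves": [
    {"delta_pos":[-4,0,-4.2],"turn":[0,8,0],"gripper":0},
    {"delta_pos":[-8.2,0,-8.5],"turn":[0,16,0],"gripper":0},
    {"delta_pos":[-12.4,0,-13],"turn":[0,24,0],"gripper":0},
    {"delta_pos":[-16.6,0,-17.4],"turn":[0,30.6,0],"gripper":0},
    {"delta_pos":[-20.8,0,-21.7],"turn":[0,30.6,0],"gripper":0}
  ]
}}

```text
clock: 2.65
tool_pos: [0.5728, -0.081, 0.401]
eef_rot: [-1.57, -0.013, 0.012]
wrist_force: [1.1, -0.1, -0.0]
grip_width: 0.0406
```

```bash
python3 -c "
from h import *
st();plan([.546,-.2065,.36],Rh(.9))"
```

```text
2.65 [ 0.5728 -0.081   0.401 ] [ 1.1 -0.1 -0. ] 0.0406
[[ 1.     0.    -0.016]
 [ 0.016  0.001  1.   ]
 [ 0.    -1.     0.001]]
delta [ -2.88   4.1  -12.51] turn [-0.03  0.02  0.03]
```

Bar centre is (0.6355, 0.2165) with heading 31.5°, which agrees across the cameras. Next I go above the cap.

{"name": "send_rows", "arguments": {
  "moves": [
    {"delta_pos":[-1.2,0,-5],"turn":[0,0,0],"gripper":0},
    {"delta_pos":[-2.4,1,-10],"turn":[0,0,0],"gripper":0},
    {"delta_pos":[-2.9,3,-12.5],"turn":[0,0,0],"gripper":0},
    {"delta_pos":[-2.9,4.1,-12.5],"turn":[0,0,0],"gripper":0},
    {"delta_pos":[-2.9,4.1,-12.5],"turn":[0,0,0],"gripper":0}
  ]
}}

```text
clock: 3.28
tool_pos: [0.5461, -0.2045, 0.3593]
eef_rot: [-1.569, -0.013, 0.015]
wrist_force: [0.1, 0.4, -0.4]
grip_width: 0.0003
```

```bash
python3 - <<'E'
from h import *
st()
p=eyes.camera_params('side')
a=cv2.resize(eyes.camera('side')[195:345,290:390],None,fx=4,fy=4,interpolation=cv2.INTER_CUBIC)
b=cv2.resize(eyes.camera('top')[150:250,350:440],None,fx=4,fy=4,interpolation=cv2.INTER_CUBIC)
b=cv2.copyMakeBorder(b,0,200,0,0,cv2.BORDER_CONSTANT)
cv2.imwrite('pics/p1.png',cv2.hconcat([a,b])[:,:,::-1])
plan([.546,-.2065,.325],Rh(.9))
E
```

```text
3.275 [ 0.5461 -0.2045  0.3593] [ 0.1  0.4 -0.4] 0.0003
[[ 1.    -0.001 -0.018]
 [ 0.018  0.002  1.   ]
 [-0.001 -1.     0.002]]
delta [-0.08  3.53 -0.2 ] turn [-0.06  0.19  0.06]
```

View pics/p1.png

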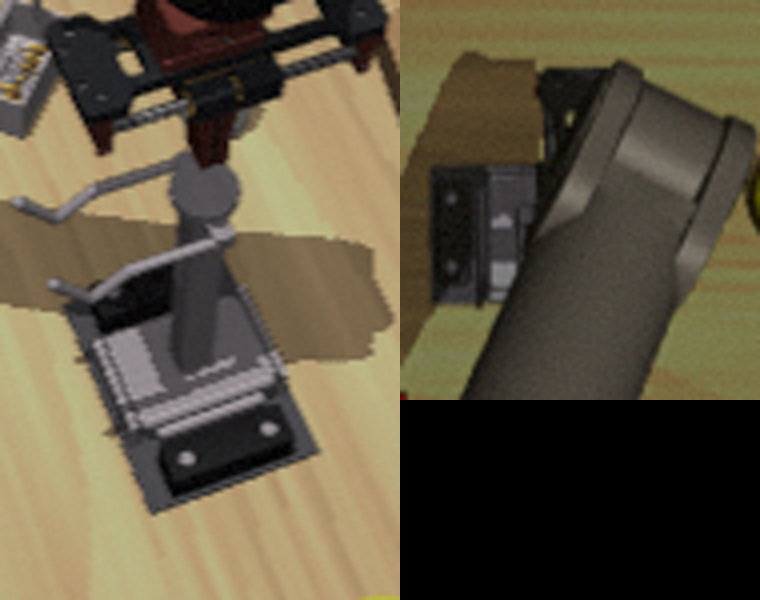

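The side view shows the closed fingertips at about (205,160), over the cap at (205,188). The jaws are in line with it, so I descend to just above the cap.

{"name": "send_rows", "arguments": {
  "moves": [
    {"delta_pos":[-0.1,1,-0.2],"turn":[0,0,0],"gripper":0},
    {"delta_pos":[-0.1,2,-0.2],"turn":[0,0,0],"gripper":0},
    {"delta_pos":[-0.1,2.8,-0.2],"turn":[0,0,0],"gripper":0},
    {"delta_pos":[-0.1,3.1,-0.2],"turn":[0,0,0],"gripper":0},
    {"delta_pos":[-0.1,3.2,-0.2],"turn":[0,0,0],"gripper":0}
  ]
}}

```text
clock: 4.0
tool_pos: [0.5458, -0.2066, 0.3281]
eef_rot: [-1.57, -0.015, 0.014]
wrist_force: [0.4, 0.6, -0.3]
grip_width: 0.0006
```

{"name": "send_rows", "arguments": {
  "moves": [
    {"delta_pos":[0,0.1,0],"turn":[0,0,0],"gripper":0},
    {"delta_pos":[0,0.2,0],"turn":[0,0,0],"gripper":0},
    {"delta_pos":[0,0.3,0],"turn":[0,0,0],"gripper":0},
    {"delta_pos":[0,0.4,0],"turn":[0,0,0],"gripper":0},
    {"delta_pos":[0,0.5,0],"turn":[0,0,0],"gripper":0}
  ]
}}

```text
clock: 4.62
tool_pos: [0.5469, -0.2072, 0.3251]
eef_rot: [-1.57, -0.018, 0.011]
wrist_force: [-2.1, 0.5, 13.8]
grip_width: 0.0004
```

{"name": "send_rows", "arguments": {
  "moves": [
    {"delta_pos":[0,0.25,0],"turn":[0,0,0],"gripper":0},
    {"delta_pos":[0,0.32,0],"turn":[0,0,0],"gripper":0},
    {"delta_pos":[0,0.4,0],"turn":[0,0,0],"gripper":0},
    {"delta_pos":[0,0.5,0],"turn":[0,0,0],"gripper":0},
    {"delta_pos":[0,0.6,0],"turn":[0,0,0],"gripper":0}
  ]
}}

```text
clock: 5.25
tool_pos: [0.5483, -0.2081, 0.3215]
eef_rot: [-1.572, -0.022, 0.007]
wrist_force: [-0.1, -0.6, 10.6]
grip_width: 0.0005
```

{"name": "send_rows", "arguments": {
  "moves": [
    {"delta_pos":[-0.05,0.3,0.05],"turn":[0,0,0],"gripper":0},
    {"delta_pos":[-0.1,0.4,0.1],"turn":[0,0,0],"gripper":0},
    {"delta_pos":[-0.1,0.5,0.1],"turn":[0,0,0],"gripper":0},
    {"delta_pos":[-0.1,0.55,0.1],"turn":[0,0,0],"gripper":0},
    {"delta_pos":[-0.1,0.6,0.1],"turn":[0,0,0],"gripper":0}
  ]
}}

```text
clock: 5.88
tool_pos: [0.5471, -0.207, 0.315]
eef_rot: [-1.571, -0.021, 0.008]
wrist_force: [0.6, -0.1, 0.1]
grip_width: 0.0005
```

Contact force has gone to zero, so it seems to have clicked. I retreat up, then check the height.

{"name": "send_rows", "arguments": {
  "moves": [
    {"delta_pos":[0,-2,0],"turn":[0,0,0],"gripper":0},
    {"delta_pos":[0,-5,0.5],"turn":[0,-1,0],"gripper":3},
    {"delta_pos":[0.5,-8.5,4],"turn":[0,-5,0],"gripper":8.7},
    {"delta_pos":[1.5,-8.5,9.5],"turn":[0,-10,0],"gripper":8.7},
    {"delta_pos":[2.5,-8.5,15],"turn":[0,-15,0],"gripper":8.7}
  ]
}}

```text
clock: 6.5
tool_pos: [0.5686, -0.0552, 0.4005]
eef_rot: [-1.561, -0.229, 0.214]
wrist_force: [0.6, 0.2, 0.5]
grip_width: 0.0369
```

```bash
python3 - <<'E'
from h import *
st()
a=cv2.resize(eyes.camera('side')[225:325,280:380],None,fx=4,fy=4,interpolation=cv2.INTER_CUBIC)
old=cv2.resize(cv2.imread('pics/side0.png')[225:325,280:380],None,fx=4,fy=4,interpolation=cv2.INTER_CUBIC)
cv2.imwrite('pics/p2.png',cv2.hconcat([old,a[:,:,::-1]]))
plan([.6355,.2165,.32],Rh(31.5))
def proj(X):
    K,R,t=P('side'); q=K@(R@np.array(X)+t); q=q[:2]/q[2]; return ((q[0]-280+.5)*4-.5,(q[1]-225+.5)*4-.5)
print(proj([.5463,-.2065,.245]),proj([.5463,-.2065,.229]))
E
```

```text
6.5 [ 0.5686 -0.0552  0.4005] [0.6 0.2 0.5] 0.0369
[[ 0.96   0.009 -0.279]
 [ 0.279 -0.     0.96 ]
 [ 0.009 -1.    -0.003]]
delta [13.85  8.12 23.13] turn [-1.000e-02 -1.449e+01  5.200e-01]
(np.float64(245.01048071076525), np.float64(68.3183815017237)) (np.float64(243.7531772010907), np.float64(82.80498684559223))
```

View pics/p2.png

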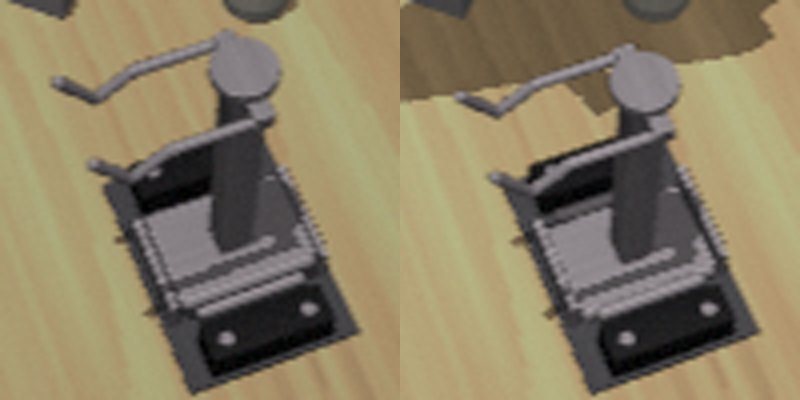

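The cap moved from (245,68) to (245,82) in the crop, exactly the prediction for fully home (z = 0.229). Now the tub.

{"name": "send_rows", "arguments": {
  "moves": [
    {"delta_pos":[3,0,5],"turn":[0,-5,0],"gripper":8.7},
    {"delta_pos":[6,0,10],"turn":[0,-10,0.5],"gripper":8.7},
    {"delta_pos":[9,0,15],"turn":[0,-14.5,0.5],"gripper":8.7},
    {"delta_pos":[12,1,20],"turn":[0,-14.5,0.5],"gripper":8.7},
    {"delta_pos":[13.8,3,23.1],"turn":[0,-14.5,0.5],"gripper":8.7}
  ]
}}

```text
clock: 7.18
tool_pos: [0.635, 0.2196, 0.3708]
eef_rot: [-1.526, -0.434, 0.432]
wrist_force: [-0.2, -0.2, 0.1]
grip_width: 0.0866
```

```bash
python3 -c "
from h import *
st();plan([.6355,.2165,.206],Rh(31.5))"
```

```text
7.175 [0.635  0.2196 0.3708] [-0.2 -0.2  0.1] 0.0866
[[ 0.851  0.001 -0.525]
 [ 0.525  0.002  0.851]
 [ 0.002 -1.     0.001]]
delta [-0.14 16.47 -0.31] turn [-0.05  0.2   0.09]
```

{"name": "send_rows", "arguments": {
  "moves": [
    {"delta_pos":[-0.1,5,-0.3],"turn":[0,0.2,0],"gripper":8.7},
    {"delta_pos":[-0.1,10,-0.3],"turn":[0,0.2,0],"gripper":8.7},
    {"delta_pos":[-0.1,14,-0.3],"turn":[0,0.2,0],"gripper":8.7},
    {"delta_pos":[-0.1,16,-0.3],"turn":[0,0.2,0],"gripper":8.7},
    {"delta_pos":[-0.1,16.5,-0.3],"turn":[0,0.2,0],"gripper":8.7}
  ]
}}

```text
clock: 7.8
tool_pos: [0.6356, 0.2166, 0.2049]
eef_rot: [-1.527, -0.43, 0.431]
wrist_force: [-0.7, -0.9, 0.2]
grip_width: 0.0872
```

```bash
python3 - <<'E'
from h import *
st()
cv2.imwrite('pics/w2.png',eyes.camera('wrist')[:,:,::-1])
E
```

```text
7.8 [0.6356 0.2166 0.2049] [-0.7 -0.9  0.2] 0.0872
[[ 0.853 -0.    -0.522]
 [ 0.522  0.001  0.853]
 [-0.    -1.     0.001]]
```

View pics/w2.png

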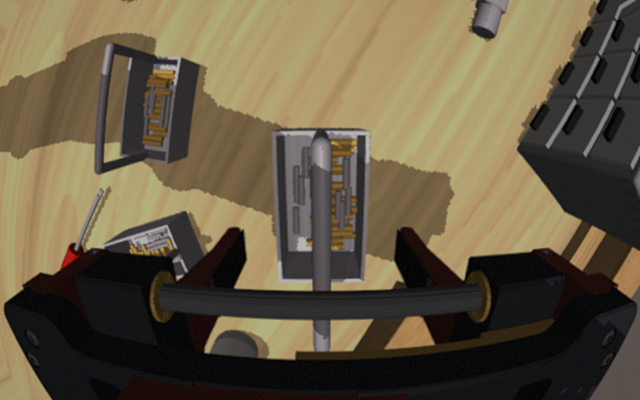

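The bar runs between the open fingers from (320,130) to (319,352), with both end corners visible. I close with 40 N and check the centring from those ends afterwards.

{"name": "send_rows", "arguments": {
  "moves": [
    {"delta_pos":[0,0,0],"turn":[0,0,0],"gripper":0},
    {"delta_pos":[0,0,0],"turn":[0,0,0],"gripper":0},
    {"delta_pos":[0,0,0],"turn":[0,0,0],"gripper":0},
    {"delta_pos":[0,0,0],"turn":[0,0,0],"gripper":0},
    {"delta_pos":[0,0,0],"turn":[0,0,0],"gripper":0}
  ],
  "grip_force": 40
}}

```text
clock: 8.48
tool_pos: [0.636, 0.2167, 0.2055]
eef_rot: [-1.526, -0.431, 0.43]
wrist_force: [-0.2, -1.2, 0.3]
grip_width: 0.0407
```

```bash
python3 - <<'E'
from h import *
s=st()
p=eyes.camera_params('wrist')
for v in(130,352):
    X=fish(p,320,v,.145); print(X, Ro.from_rotvec(s['eef_rot']).inv().apply(X-s['tool_pos']))
plan([.6355,.2165,.4],Rh(31.5))
E
```

```text
8.475 [0.636  0.2167 0.2055] [-0.2 -1.2  0.3] 0.0407
[[ 0.853  0.001 -0.522]
 [ 0.522  0.001  0.853]
 [ 0.001 -1.     0.001]]
[0.60102094 0.27229414 0.145     ] [-0.00085068  0.06059587  0.06560823]
[0.66847317 0.16211704 0.145     ] [-0.00087809  0.06049458 -0.06357686]
delta [ -0.03 -19.45   0.02] turn [-0.04 -0.01  0.07]
```

{"name": "send_rows", "arguments": {
  "moves": [
    {"delta_pos":[0,0,0],"turn":[0,0,0],"gripper":0},
    {"delta_pos":[0,0,0],"turn":[0,0,0],"gripper":0},
    {"delta_pos":[0,0,0],"turn":[0,0,0],"gripper":0},
    {"delta_pos":[0,0,0],"turn":[0,0,0],"gripper":0},
    {"delta_pos":[0,0,0],"turn":[0,0,0],"gripper":0}
  ]
}}

```text
clock: 9.1
tool_pos: [0.636, 0.2167, 0.2055]
eef_rot: [-1.527, -0.431, 0.43]
wrist_force: [-0.5, 0.2, -0.7]
grip_width: 0.0094
```

{"name": "send_rows", "arguments": {
  "moves": [
    {"delta_pos":[0,-2,0],"turn":[0,0,0],"gripper":0},
    {"delta_pos":[0,-5,0],"turn":[0,0,0],"gripper":0},
    {"delta_pos":[0,-9,0],"turn":[0,0,0],"gripper":0},
    {"delta_pos":[0,-13,0],"turn":[0,0,0],"gripper":0},
    {"delta_pos":[0,-16,0],"turn":[0,0,0],"gripper":0}
  ]
}}

```text
clock: 9.72
tool_pos: [0.636, 0.2162, 0.3688]
eef_rot: [-1.526, -0.433, 0.428]
wrist_force: [-0.1, -0.2, -2.0]
grip_width: 0.0087
```

```bash
python3 - <<'E'
from h import *
s=st()
for p,h in (([.46,.05,.40],10),([.425,-.207,.36],.9)): plan(p,Rh(h))
E
```

```text
9.725 [0.636  0.2162 0.3688] [-0.1 -0.2 -2. ] 0.0087
[[ 0.853  0.003 -0.522]
 [ 0.522  0.002  0.853]
 [ 0.004 -1.     0.   ]]
delta [-23.68  -3.21  -4.99] turn [-0.06 21.47  0.2 ]
delta [-40.09   0.73 -25.08] turn [-0.08 30.57  0.2 ]
```

{"name": "send_rows", "arguments": {
  "moves": [
    {"delta_pos":[-4,-1,-0.8],"turn":[0,4,0],"gripper":0},
    {"delta_pos":[-9,-2,-1.8],"turn":[0,9,0],"gripper":0},
    {"delta_pos":[-14,-3,-3],"turn":[0,14,0],"gripper":0},
    {"delta_pos":[-19,-3.2,-4],"turn":[0,18,0],"gripper":0},
    {"delta_pos":[-23.7,-3.2,-5],"turn":[0,21.5,0],"gripper":0}
  ]
}}

```text
clock: 10.35
tool_pos: [0.4585, 0.048, 0.4011]
eef_rot: [-1.564, -0.138, 0.131]
wrist_force: [-0.7, 0.6, -1.4]
grip_width: 0.009
```

```bash
python3 - <<'E'
from h import *
s=st()
plan([.415,-.207,.36],Rh(.9))
E
```

```text
10.35 [0.4585 0.048  0.4011] [-0.7  0.6 -1.4] 0.009
[[ 0.985  0.004 -0.17 ]
 [ 0.17   0.003  0.985]
 [ 0.005 -1.     0.003]]
delta [ -8.65   4.   -24.4 ] turn [-0.18  8.89  0.25]
```

```bash
python3 - <<'E'
from h import *
for p in ([.445,.01,.34],[.435,-.03,.31]): plan(p,Rh(.9))
E
```

```text
delta [-2.01  6.09 -3.53] turn [-0.18  8.89  0.25]
delta [-3.69  9.07 -7.31] turn [-0.18  8.89  0.25]
```

{"name": "send_rows", "arguments": {
  "moves": [
    {"delta_pos":[-0.7,2,-1.2],"turn":[0,3,0.2],"gripper":0},
    {"delta_pos":[-1.4,4,-2.4],"turn":[0,6,0.2],"gripper":0},
    {"delta_pos":[-2,6.1,-3.5],"turn":[0,9,0.2],"gripper":0},
    {"delta_pos":[-2.9,8,-5.4],"turn":[0,9,0.2],"gripper":0},
    {"delta_pos":[-3.7,9,-7.3],"turn":[0,9,0.2],"gripper":0}
  ]
}}

```text
clock: 10.98
tool_pos: [0.4342, -0.0308, 0.3107]
eef_rot: [-1.567, -0.011, 0.01]
wrist_force: [0.6, -0.3, -2.8]
grip_width: 0.0092
```

```bash
python3 - <<'E'
from h import *
st()
for p in ([.425,-.065,.31],[.418,-.1,.31],[.413,-.14,.31],[.413,-.175,.31],[.413,-.208,.31]): plan(p,Rh(.9))
E
```

```text
10.975 [ 0.4342 -0.0308  0.3107] [ 0.6 -0.3 -2.8] 0.0092
[[ 1.     0.    -0.013]
 [ 0.013  0.004  1.   ]
 [ 0.    -1.     0.004]]
delta [-0.96  0.06 -3.41] turn [-0.22 -0.14  0.02]
delta [-1.71  0.05 -6.9 ] turn [-0.22 -0.14  0.02]
delta [ -2.26   0.03 -10.89] turn [-0.22 -0.14  0.02]
delta [ -2.31   0.02 -14.39] turn [-0.22 -0.14  0.02]
delta [-2.350e+00  1.000e-02 -1.769e+01] turn [-0.22 -0.14  0.02]
```

{"name": "send_rows", "arguments": {
  "moves": [
    {"delta_pos":[-1,0,-3.4],"turn":[-0.2,-0.1,0],"gripper":0},
    {"delta_pos":[-1.8,0,-6.9],"turn":[-0.2,-0.1,0],"gripper":0},
    {"delta_pos":[-2.3,0,-10.9],"turn":[-0.2,-0.1,0],"gripper":0},
    {"delta_pos":[-2.3,0,-14.4],"turn":[-0.2,-0.1,0],"gripper":0},
    {"delta_pos":[-2.3,0,-17.7],"turn":[-0.2,-0.1,0],"gripper":0}
  ]
}}

```text
clock: 11.6
tool_pos: [0.4133, -0.2095, 0.3112]
eef_rot: [-1.57, -0.013, 0.01]
wrist_force: [0.6, -0.6, -2.4]
grip_width: 0.0088
```

```bash
python3 - <<'E'
from h import *
st()
a=cv2.resize(eyes.camera('side')[195:295,250:400],None,fx=4,fy=4,interpolation=cv2.INTER_CUBIC)
cv2.imwrite('pics/p3.png',a[:,:,::-1])
for p in ([.465,-.208,.31],[.463,-.208,.269]): plan(p,Rh(.9))
E
```

```text
11.6 [ 0.4133 -0.2095  0.3112] [ 0.6 -0.6 -2.4] 0.0088
[[ 1.     0.002 -0.014]
 [ 0.014  0.001  1.   ]
 [ 0.002 -1.     0.001]]
delta [5.21 0.18 0.5 ] turn [ 0.11 -0.28  0.18]
delta [4.99 4.28 0.51] turn [ 0.11 -0.28  0.18]
```

View pics/p3.png

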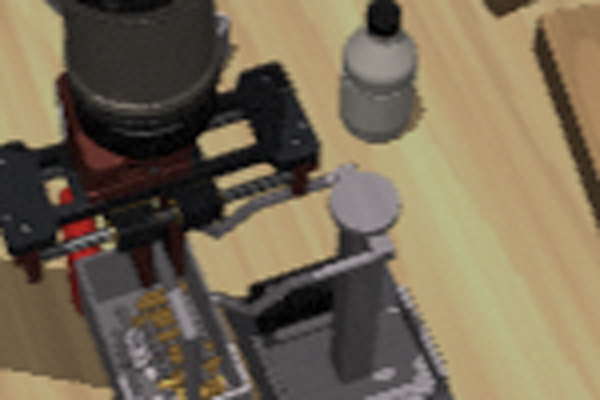

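The tub is level in front of the prongs, with its bar ahead of the prong ends at (215,230) and (235,300) and nothing in contact. Now I move it in over the prongs.

{"name": "send_rows", "arguments": {
  "moves": [
    {"delta_pos":[1,0.1,0.3],"turn":[0,-0.3,0],"gripper":0},
    {"delta_pos":[2.2,0.1,0.4],"turn":[0,-0.3,0],"gripper":0},
    {"delta_pos":[3.4,0.1,0.4],"turn":[0,-0.3,0],"gripper":0},
    {"delta_pos":[4.5,0.1,0.4],"turn":[0,-0.3,0],"gripper":0},
    {"delta_pos":[5.1,0.1,0.4],"turn":[0,-0.3,0],"gripper":0}
  ]
}}

```text
clock: 12.28
tool_pos: [0.4649, -0.2085, 0.3106]
eef_rot: [-1.573, -0.016, 0.011]
wrist_force: [-0.2, -0.4, -1.5]
grip_width: 0.009
```

{"name": "send_rows", "arguments": {
  "moves": [
    {"delta_pos":[0,1,0],"turn":[0,0,0],"gripper":0},
    {"delta_pos":[0,2,0],"turn":[0,0,0],"gripper":0},
    {"delta_pos":[0,2.8,0],"turn":[0,0,0],"gripper":0},
    {"delta_pos":[0,3.4,0],"turn":[0,0,0],"gripper":0},
    {"delta_pos":[0,3.7,0],"turn":[0,0,0],"gripper":0}
  ]
}}

```text
clock: 12.9
tool_pos: [0.4648, -0.2086, 0.2732]
eef_rot: [-1.573, -0.015, 0.011]
wrist_force: [-0.1, 0.5, -1.8]
grip_width: 0.0091
```

```bash
python3 - <<'E'
from h import *
st()
plan([.463,-.208,.269],Rh(.9))
E
```

```text
12.9 [ 0.4648 -0.2086  0.2732] [-0.1  0.5 -1.8] 0.0091
[[ 1.     0.002 -0.017]
 [ 0.017 -0.002  1.   ]
 [ 0.002 -1.    -0.002]]
delta [-0.18  0.42  0.07] turn [0.13 0.06 0.13]
```

{"name": "send_rows", "arguments": {
  "moves": [
    {"delta_pos":[-0.1,0.1,0],"turn":[0,0,0],"gripper":0},
    {"delta_pos":[-0.2,0.2,0],"turn":[0,0,0],"gripper":0},
    {"delta_pos":[-0.2,0.3,0],"turn":[0,0,0],"gripper":0},
    {"delta_pos":[-0.2,0.35,0],"turn":[0,0,0],"gripper":0},
    {"delta_pos":[-0.2,0.4,0],"turn":[0,0,0],"gripper":0}
  ]
}}

```text
clock: 13.52
tool_pos: [0.4632, -0.2087, 0.2694]
eef_rot: [-1.573, -0.016, 0.011]
wrist_force: [0.3, -0.5, -0.8]
grip_width: 0.0087
```

{"name": "send_rows", "arguments": {
  "moves": [
    {"delta_pos":[0,0.05,0],"turn":[0,0,0],"gripper":0},
    {"delta_pos":[0,0.1,0],"turn":[0,0,0],"gripper":0},
    {"delta_pos":[0,0.15,0],"turn":[0,0,0],"gripper":0},
    {"delta_pos":[0,0.15,0],"turn":[0,0,0],"gripper":0},
    {"delta_pos":[0,0.15,0],"turn":[0,0,0],"gripper":0}
  ]
}}

```text
clock: 14.15
tool_pos: [0.4636, -0.2088, 0.2684]
eef_rot: [-1.573, -0.017, 0.01]
wrist_force: [0.2, -0.5, 5.2]
grip_width: 0.0093
```

```bash
python3 - <<'E'
from h import *
st()
a=cv2.resize(eyes.camera('side')[195:325,270:400],None,fx=4,fy=4,interpolation=cv2.INTER_CUBIC)
cv2.imwrite('pics/p4.png',a[:,:,::-1])
E
```

```text
14.15 [ 0.4636 -0.2088  0.2684] [ 0.2 -0.5  5.2] 0.0093
[[ 1.     0.004 -0.017]
 [ 0.017 -0.002  1.   ]
 [ 0.004 -1.    -0.002]]
```

View pics/p4.png

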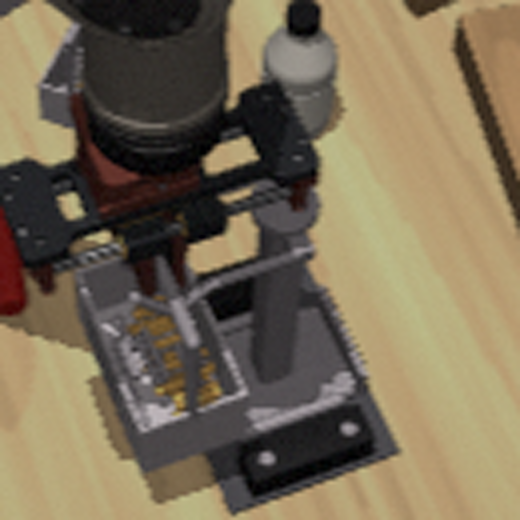

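The bar rests in the pockets: bar z is about 0.207 against 0.208 expected, and the force turned to support. The catches still hold the bracket. I open part way and withdraw straight up.

{"name": "send_rows", "arguments": {
  "moves": [
    {"delta_pos":[0,-0.05,0],"turn":[0,0,0],"gripper":0.9},
    {"delta_pos":[0,-0.05,0],"turn":[0,0,0],"gripper":2},
    {"delta_pos":[0,-0.05,0],"turn":[0,0,0],"gripper":4},
    {"delta_pos":[0,-0.05,0],"turn":[0,0,0],"gripper":4},
    {"delta_pos":[0,-0.05,0],"turn":[0,0,0],"gripper":4}
  ]
}}

```text
clock: 14.82
tool_pos: [0.4635, -0.2088, 0.2688]
eef_rot: [-1.573, -0.016, 0.01]
wrist_force: [-0.0, -0.3, -0.4]
grip_width: 0.0395
```

{"name": "send_rows", "arguments": {
  "moves": [
    {"delta_pos":[0,-0.05,0],"turn":[0,0,0],"gripper":4},
    {"delta_pos":[0,-1,0],"turn":[0,0,0],"gripper":4},
    {"delta_pos":[0,-2.5,0],"turn":[0,0,0],"gripper":4},
    {"delta_pos":[0,-4.5,0],"turn":[0,0,0],"gripper":4},
    {"delta_pos":[0,-7,0],"turn":[0,0,0],"gripper":4}
  ]
}}

```text
clock: 15.45
tool_pos: [0.4632, -0.2088, 0.3404]
eef_rot: [-1.573, -0.016, 0.01]
wrist_force: [0.4, -0.6, -0.7]
grip_width: 0.0399
```

{"name": "send_rows", "arguments": {
  "moves": [
    {"delta_pos":[0,-4,0],"turn":[0,0,0],"gripper":4},
    {"delta_pos":[1,-8,3],"turn":[0,0,0],"gripper":4},
    {"delta_pos":[1,-8,8],"turn":[0,0,0],"gripper":4},
    {"delta_pos":[1,-8,13],"turn":[0,0,0],"gripper":4},
    {"delta_pos":[1,-8,18],"turn":[0,0,0],"gripper":4}
  ]
}}

```text
clock: 16.08
tool_pos: [0.4696, -0.0273, 0.4214]
eef_rot: [-1.572, -0.018, 0.007]
wrist_force: [0.3, 0.5, 0.2]
grip_width: 0.0397
```

{"name": "send_rows", "arguments": {
  "moves": [
    {"delta_pos":[0,0,4],"turn":[0,0,0],"gripper":4},
    {"delta_pos":[0,0,8],"turn":[0,0,0],"gripper":4},
    {"delta_pos":[0,0,8],"turn":[0,0,0],"gripper":4},
    {"delta_pos":[0,0,8],"turn":[0,0,0],"gripper":4},
    {"delta_pos":[0,0,8],"turn":[0,0,0],"gripper":4}
  ]
}}

```text
clock: 16.7
tool_pos: [0.4684, 0.0511, 0.4216]
eef_rot: [-1.572, -0.016, 0.005]
wrist_force: [0.5, 0.1, -0.1]
grip_width: 0.0401
```

```bash
python3 - <<'E'
from h import *
st()
a=cv2.resize(eyes.camera('side')[145:345,210:410],None,fx=2.9,fy=2.9,interpolation=cv2.INTER_CUBIC)
cv2.imwrite('pics/p5.png',a[:,:,::-1])
E
```

```text
16.7 [0.4684 0.0511 0.4216] [ 0.5  0.1 -0.1] 0.0401
[[ 1.     0.007 -0.013]
 [ 0.013 -0.001  1.   ]
 [ 0.007 -1.    -0.002]]
```

View pics/p5.png

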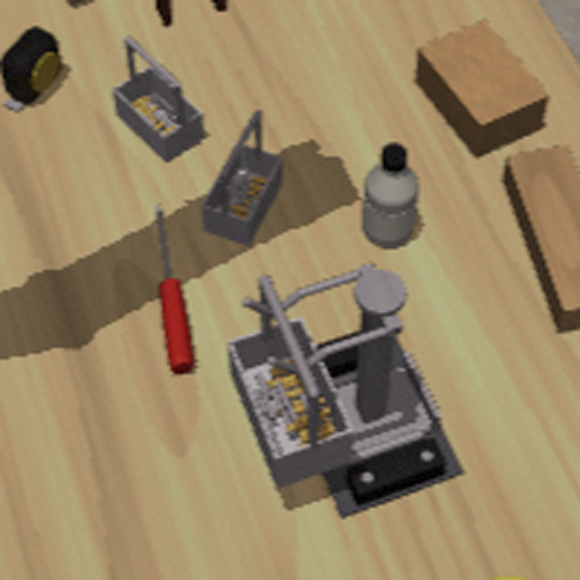

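The tub hangs on both prongs with its bar from (265,280) to (315,390). The bracket is home (cap at (380,292)) and the bystanders have not moved. I hand the job in.

```bash
python3 -c "
from bench import order
print(order.sign_off())"
```

```text
the job is handed in; nothing more can be done
None
```

The bracket is clicked home and the largest tub hangs freely on both prongs. I handed the job in at about 17 s on the robot's clock.

- **Bracket:** I pressed the cap down in small steps with closed fingertips, and the highest force I read was about 14 N. The force then fell to zero, and I stopped and backed off. A side-camera check put the cap at the height expected for fully home, 16 mm lower than at the start.
- **Tub:** I gripped it by its bar, brought it in from the front of the prongs and lowered it until the bar rested in the pockets. The bar's height came out at about 207 mm against the expected 208 mm. I pressed about 5 N on the prongs at touchdown, then eased off, opened part way and withdrew upward.
- **Last check:** The final side picture showed the tub on both prongs. The glue, screwdriver, offcut, screw box, tape measure and the two smaller tubs showed no movement. The gripper was well clear, with about zero force on the wrist. The hammer and tape roll were not clearly in that picture, but the arm never came near them.

Forces were read only at the end of each move call, so a brief peak in between would not have shown. No check failed. The only disagreement was early: the first two-camera fix on the tub's bar read 7 to 16 mm too high, so I used its given height instead and confirmed the position with the wrist camera.

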